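# Rack a glued cabinet door and start the dryer

## Task

Take the small framed cabinet door that leans in the wooden cradle and stand it on edge, with the same edge down as now, in the sprung steel holder of the rack: centred along the holder, and eased down against the spring by feel until its lower edge is fully home, firmly down on the hard stop inside; the glue is fresh, so do not drop or ram it. Let go of it, then turn the dryer's dial until its white pointer is at the long thick mark. Leave everything else on the bench where it is.

Things in the scene. Friction and masses are not known exactly. Their poses are not given: they have to be found in the camera images.
- door: small cabinet door of pale wood, frame round a thin recessed panel: 16 mm thick (x), 120 wide (y), 130 high (z), about 0.17 kg. Origin: middle of the lower edge, mid thickness; top edge at z = 130 mm. Starts leaning 35 degrees from vertical, top towards the robot. The top and bottom frame pieces are 34 mm high, full thickness.
- cradle: fixed wooden stand the door leans in: base 150 x 150 x 12 mm, a tilted ledge under the door's lower edge, and two slats (18 mm wide, at y = +-42 mm) behind the door's lower 80 mm on the robot side; the door's top 50 mm stand free on both faces. Origin: centre of its underside, z up; slats lean to -x.
- rack: fixed timber rack, base 200 (x) x 130 (y) x 12 mm, five upright fences 14 mm thick, 100 mm long (y), tops 62 mm above the bench: four bays 26 mm wide at x = -60, -20, +20, +60 mm. Origin: centre of its underside, z up. One bay has the sprung holder, three hold boards.
- holder: fixed steel holder in one bay of the rack (which one varies). Origin: centre of its underside, on the rack's base, z up; x across the slot, y along. Slot 18 mm wide, 100 long; cheeks to z = 50, then flared lips, about 32 mm wide at z = 62. On the +x side a spring leaf stands up to 4 mm into the slot at z = 16 to 44: the door must be pushed past it with 5 to 12 N, then meets the hard stop below.
- stop: height-adjustable stop forming the floor of the slot, a dark steel bar 16 mm wide, 90 long. Origin: its fixed base plate (same point and axes as the holder's); the bar's top is set between 4 and 14 mm above it, differently each time, and its height is not measured: feel for it. A sprung felt pad in it stands 3 mm proud and sinks flush under 2.5 N.
- dryer: fixed blue warm-air dryer, box 140 (x) x 110 (y) mm, top at z = 84 mm, with an outlet on its +y side. Origin: centre of its underside, z up. A round scale plate with tick marks lies on its top about the dial.
- dial (a joint): angle of the dial on top of the dryer, rad; grows clockwise seen from above. Upright axis through the dryer's origin. In the dryer's frame the bar's white pointer end lies at angle 2.4 - value (from +x towards +y). The pointer is at the long thick mark at value 2.0. Stops at 0 and 4.2; friction about 0.03 N m.
- dial_grip (a point): point on the dial's axis at the height to grip, 104 mm above the bench. The grip is a black bar 13 mm thick, 46 mm long (along the pointer), 22 mm high, its top 9 mm above this point, over a 50 mm disc 6 mm thick.
- long_mark (a point): the long thick black mark on the scale, 38 mm from the dial's axis, on the dryer's top.
- board_a: bystander: brown board 18 x 110 x 80 mm standing in a bay of the rack; origin at the middle of its underside
- board_b: bystander: plywood board 16 x 100 x 72 mm standing in a bay of the rack; origin as above
- board_c: bystander: dark board 18 x 120 x 85 mm standing in a bay of the rack; origin as above
- glue: bystander: white glue bottle, 60 mm across, 150 mm high; origin at its underside
- hammer: bystander: hammer lying on the bench
- tin: bystander: steel tin, 66 mm across, 60 mm high; origin at its underside
- offcut: bystander: wood offcut 90 x 40 x 32 mm; origin at its underside
- tape: bystander: roll of paper tape, 84 mm across, 25 mm high; origin at its underside
Not all that is in view belongs to the job. Leave any green or red look-alike of the door alone.

How it is judged:
By the outcome, as a careful person would: the job done as asked, in the order asked, and still so for the second after the job is handed in, with the robot touching nothing.
It also fails if it takes over 51 s, if anything falls off the work surface, if the arm or the gripper's body presses on something with over 40 N, if the wrist force passes 120 N, or if a joint passes its speed limit or range.

## Robot

A 6-joint arm with a two-finger parallel gripper is mounted at the origin on the work surface. World frame = base frame: x ahead of the robot, y to its left, z up, the work surface at z = 0. Lengths are in m, angles in rad, forces in N, time in s.
With the tool pointing down it reaches from about 0.425 to 0.95 m from the base axis. Payload 14.7 kg.
Tool frame: the origin (TCP) lies on the centre line of the jaws, within the pads' length; the fingertips stand 8 mm ahead of it and the grasp point (between the pads) lies 11 mm behind it (env.tip_reach is the distance from the TCP to the fingertips, in m); z points along the fingers, y is the line along which they close (so a half turn about z gives the same grasp; the last joint's range is limited). The gripper opens to 85 mm and grips with 20 to 120 N. Pads are 22 mm wide; open, the fingers measure 114 mm over their backs; the gripper's body (76 mm by 85 mm) begins 54 mm behind the grasp point. The pads swing forward as they close: fully open they stand 13 mm farther back than shut.
Start: joints at [-1.365, 0.48, 1.596, -0, 1.065, -0.047], TCP at [0.163, -0.629, 0.239] pointing down, gripper open.
Joint ranges: [-2.75, 2.75], [-0.82, 2.05], [0.23, 2.67], [-1.56, 4.7], [0.09, 2.69], [-2.92, 2.92]. Speed limits (rad/s): [1.89, 1.89, 2.39, 3.01, 3.01, 3.01].

## Interface

Orientations are given as a unit quaternion [w, x, y, z].
In Python, from plant import env gives the robot as it stands.
- The arm moves only by the tool step_arm, never from a script. Its argument "targets" is one flat list of numbers, 7 for each row, row after row: the shift along the tool's x, y, z in units of 50 mm (1.0 is 50 mm), then the turn, a rotation vector about the tool's x, y, z in units of 8 degrees (1.0 is 8 degrees), then the closure, from 0 (fully open) to 1 (shut). A call has 1 to 5 rows; each row is the pose to reach, as a shift and turn from the pose commanded when the call began, along the tool's axes at that moment; what a row does not reach only later rows make up. A row lasts 1/10 s, in which the tool goes at most 50 mm and 8.59 degrees, less where a joint would pass 70% of its speed; a pose out of reach is approached as far as the arm can. A call with a gripper value outside its range is refused whole. The fingers move at their own pace and stop on an object; the grip force is fixed at half the most. Time passes only in rows, so rows that repeat a pose let the fingers close. It gives the time, the measured TCP pose, the force, the opening and the grip force at its end, in the units of the state.
- env.sense(): the state, without advancing time (a new reading comes with each control period).
- env.camera(name): name is "side" or "top" or "wrist"; returns the picture (420x560x3 uint8, red, green, blue); there is no depth.
- env.camera_info(name): a dict with "intrinsics" (3x3 intrinsics, pixels), "world_to_cam" (4x4, takes a point from world to camera coordinates); the wrist camera has in their place "T_tool_cam" (4x4, takes a point from camera to tool coordinates, whose origin is the TCP and whose axes are the flange's). Camera axes: x right, y up, looking along -z (the intrinsics and any distortion apply to the point x, -y, -z); pixel columns grow to the right and rows downward; lengths in m; the calibration is good to about 2 mm. A picture is of the moment at which its call begins: read the wrist's pose just before it. camera_info takes no time and is no camera call.
- env.close_job(): hands the job in; it is judged then, once.
The state is a dict: "clock": time; "qpos": joint angles; "dq": joint speeds; "effort": joint torques, N m; "position": TCP position; "eef_rot": TCP orientation; "wrist_force": force on the tool from outside, world axes, zero at the start; "torque": the same for the moment, N m; "finger_gap": finger opening in m; "gripper_force": force on a finger pad.
Only numpy, scipy, OpenCV 4.12 (cv2) and the standard library are available. Lean on these libraries where they do the work, as an engineer would, in place of code of your own. Each camera call takes 0.05 s, during which the arm holds its last target. There are 200 camera calls.

## Working session

There is one attempt and no reset: what is moved stays moved. The work goes in short steps, Python scripts to look and compute and a tool call to move; the robot and the scene stay as the last step left them, time stands still between calls to the robot, and variables do not carry over. Pictures are saved under pics/ and viewed, at most 11 in all, crops included, and the job is handed in when it is done.

Besides the shell and the picture viewer there is one more tool, called after "Call:" as a command line: name --argument value ..., lists and objects as JSON in quotes. step_arm: Moves the arm, as the interface text tells. Its arguments: {"type":"object","properties":{"targets":{"type":"array"}},"required":["targets"]}

```bash
ls; mkdir -p pics
python3 - <<'E'
from plant import env
import cv2, numpy as np
np.set_printoptions(precision=4,suppress=True)
for n in("side","top"):
    im=env.camera(n); cv2.imwrite(f"pics/{n}0.png",im[:,:,::-1])
    i=env.camera_info(n); print(n,i)
print(env.camera_info("wrist")); print(env.sense())
a=cv2.imread("pics/side0.png");b=cv2.imread("pics/top0.png")
E
```

```text
pics
side {'intrinsics': array([[535.6666,   0.    , 289.607 ],
       [  0.    , 535.6666, 216.7999],
       [  0.    ,   0.    ,   1.    ]]), 'world_to_cam': array([[ 0.9928, -0.1172,  0.0246, -0.521 ],
       [ 0.0364,  0.4911,  0.8704, -0.0553],
       [-0.1141, -0.8632,  0.4918, -1.3582],
       [ 0.    ,  0.    ,  0.    ,  1.    ]])}
top {'intrinsics': array([[546.6245,   0.    , 280.6305],
       [  0.    , 546.6245, 216.8723],
       [  0.    ,   0.    ,   1.    ]]), 'world_to_cam': array([[ 0.0225, -0.9995,  0.0207, -0.1314],
       [ 0.9964,  0.0241,  0.0813, -0.5142],
       [-0.0818,  0.0188,  0.9965, -1.3478],
       [ 0.    ,  0.    ,  0.    ,  1.    ]])}
{'intrinsics': array([[308.0995,   0.    , 283.7335],
       [  0.    , 308.0995, 211.9685],
       [  0.    ,   0.    ,   1.    ]]), 'T_tool_cam': array([[ 0.0001,  0.9466,  0.3224,  0.0824],
       [ 1.    , -0.0002,  0.0003, -0.    ],
       [ 0.0004,  0.3224, -0.9466, -0.1354],
       [ 0.    ,  0.    ,  0.    ,  1.    ]])}
{'clock': 0.1, 'qpos': array([-1.3646,  0.4808,  1.5968, -0.    ,  1.0651, -0.0466]), 'dq': array([ 0.0001, -0.0031, -0.0032, -0.0008, -0.001 , -0.0003]), 'effort': array([  0.0019, -95.2256, -43.1039,   0.0001,   0.0053,  -0.    ]), 'position': array([ 0.1625, -0.629 ,  0.2387]), 'eef_rot': array([-0.0005,  0.992 ,  0.1261, -0.    ]), 'wrist_force': array([ 0.318 , -0.4726,  0.0164]), 'torque': array([-0.0084, -0.0707,  0.0257]), 'gripper_force': 0.0, 'finger_gap': 0.08554003536606464}
```

View pics/top0.png

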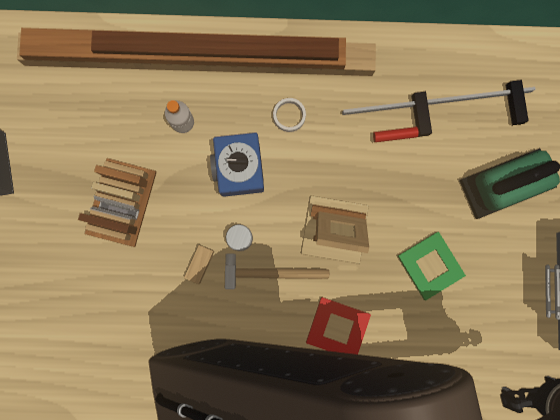

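View pics/side0.png

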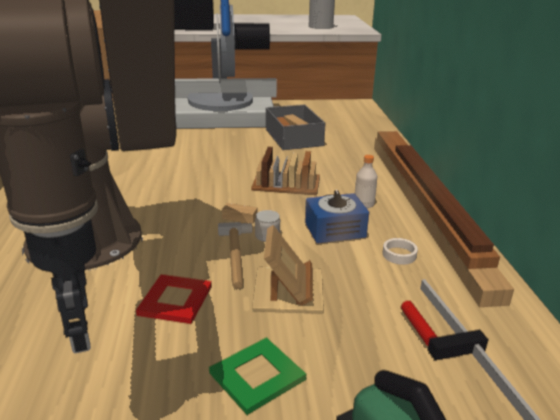

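The top view shows the leaning door in its cradle at about (335,228), the rack at (118,203) and the dryer at (238,163). There are three door candidates: pale (335,228), green (431,265) and red (338,328). The pale one in the wooden cradle fits the description. I'll confirm it in an enlarged crop.

Run:
```python
import cv2, numpy as np
a=cv2.imread("pics/side0.png");b=cv2.imread("pics/top0.png")
r=lambda im,x,y,w,h:cv2.resize(im[y:y+h,x:x+w],(400,300),interpolation=cv2.INTER_CUBIC)
m=np.vstack([np.hstack([r(b,285,185,100,75),r(b,65,150,120,90)]),np.hstack([r(b,190,125,100,75),r(a,230,140,160,120)])])
cv2.imwrite("pics/m.png",m)
```

```text
(no output)
```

View pics/m.png

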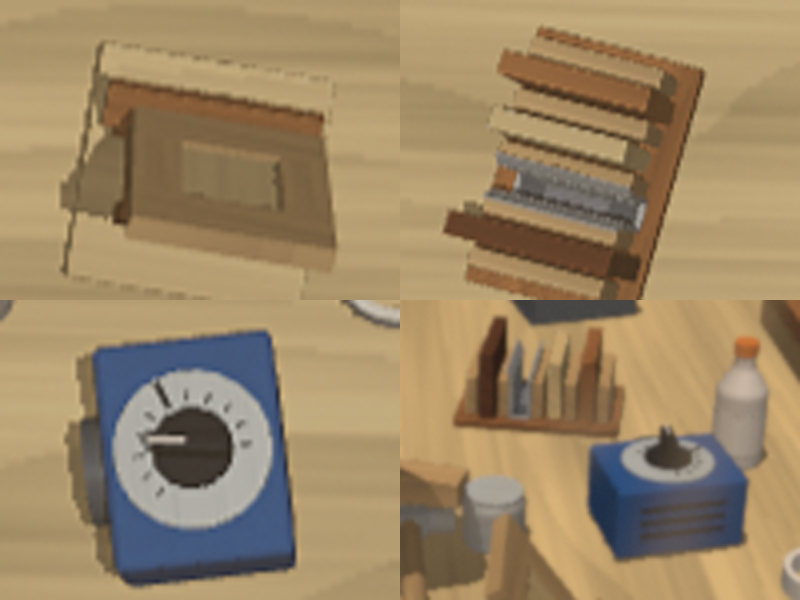

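The enlarged crop confirms it: the pale door leans in the wooden cradle, and the steel holder is in the second bay from the robot. The pointer faces left (+y) and the long mark is up-left, so the dial turns clockwise. Next I'll move in for wrist views.

```bash
cat > h.py <<'E'
from plant import env
import numpy as np, cv2
from scipy.spatial.transform import Rotation as R
np.set_printoptions(precision=4,suppress=True)
def pose(s=None):
    s=s or env.sense(); q=s["eef_rot"]
    T=np.eye(4); T[:3,:3]=R.from_quat([q[1],q[2],q[3],q[0]]).as_matrix(); T[:3,3]=s["position"]; return T
def cam(name,T=None):
    i=env.camera_info(name)
    C=T@i["T_tool_cam"] if name=="wrist" else np.linalg.inv(i["world_to_cam"])
    return i["intrinsics"],C
def ray(kc,uv):
    K,C=kc; u,v=uv
    d=C[:3,:3]@np.array([(u-K[0,2])/K[0,0],-(v-K[1,2])/K[1,1],-1]); return C[:3,3],d
def plane(kc,uv,z):
    o,d=ray(kc,uv); return o+d*(z-o[2])/d[2]
def proj(kc,p):
    K,C=kc; c=np.linalg.inv(C)@np.append(p,1); return np.array([K[0,0]*c[0]/-c[2]+K[0,2],K[1,1]*-c[1]/-c[2]+K[1,2]])
def tool(x,z):  # tool axes from approx x and exact z
    z=np.array(z,float);z/=np.linalg.norm(z);x=np.array(x,float);x-=z*(x@z);x/=np.linalg.norm(x)
    return np.column_stack([x,np.cross(z,x),z])
def go(p,Rm,T=None):
    T=pose() if T is None else T
    print("shift",T[:3,:3].T@(np.array(p)-T[:3,3])/.05,"turn",np.degrees(R.from_matrix(T[:3,:3].T@Rm).as_rotvec())/8)
E
python3 - <<'E'
from h import *
k=cam("top")
print("cradle",plane(k,(335,228),.012),"door?",plane(k,(335,228),.08))
print("holder",plane(k,(116,210),.062),"dryer",plane(k,(238.7,161),.09))
for n,uv,z in(("rackR top",(156.5,171),.012),("rackR bot",(137,240),.012),("cr TL",(310,195.5),.012),("cr TR",(368.7,205),.012),("cr BL",(301,253),.012)):print(n,plane(k,uv,z))
# view pose: tool down, x=+y, camera centre on target
for n,t in(("cradle",plane(k,(335,228),.06)),("holder",plane(k,(116,210),.06))):
    Rm=tool([0,1,0],[0,0,-1]); p=t+[0,0,.2]; print(n,p); go(p,Rm)
E
```

```text
cradle [ 0.4931 -0.2575  0.012 ] door? [ 0.4887 -0.2494  0.08  ]
holder [0.5209 0.2803 0.062 ] dryer [ 0.6435 -0.0145  0.09  ]
rackR top [0.6268 0.1972 0.012 ]
rackR bot [0.4512 0.2386 0.012 ]
cr TL [ 0.5741 -0.1928  0.012 ]
cr TR [ 0.5536 -0.3424  0.012 ]
cr BL [ 0.4281 -0.1728  0.012 ]
cradle [ 0.49   -0.2518  0.26  ]
shift [ 8.2287 -5.6653 -0.4187] turn [-0.0064 -0.0053 -9.4393]
holder [0.5211 0.2808 0.26  ]
shift [ 11.495  -15.8247  -0.4076] turn [-0.0064 -0.0053 -9.4393]
```

Call:
step_arm --targets '[0.85,-0.55,0,0,0,-0.95,0,1.6,-1.1,0,0,0,-1.9,0,2.5,-1.7,0,0,0,-2.85,0,3.3,-2.3,-0.2,0,0,-3.8,0,4.1,-2.8,-0.4,0,0,-4.7,0]'

```text
clock: 0.6
position: [0.3244, -0.4426, 0.2583]
eef_rot: [-0.001, 0.897, 0.441, -0.0]
wrist_force: [1.1, -0.4, -0.4]
finger_gap: 0.0856
gripper_force: 0.0
```

Run:
```python
from h import *
s=env.sense();print(s["clock"],s["position"])
go([.49,-.2518,.28],tool([0.137,.99,0],[0,0,-1]))
```

```text
0.6 [ 0.3244 -0.4426  0.2583]
shift [ 5.0453  0.2931 -0.4313] turn [-0.0092 -0.0063 -3.7182]
```

Call:
step_arm --targets '[1,0.05,-0.1,0,0,-0.9,0,2,0.1,-0.2,0,0,-1.8,0,3,0.2,-0.3,0,0,-2.7,0,4,0.25,-0.4,0,0,-3.7,0,5,0.3,-0.4,0,0,-3.7,0]'

```text
clock: 1.1
position: [0.4897, -0.2563, 0.2792]
eef_rot: [0.0, 0.755, 0.656, 0.0]
wrist_force: [0.4, -1.5, 0.7]
finger_gap: 0.0853
gripper_force: 0.0
```

Call:
step_arm --targets '[0,0,0,0,0,0,0,0,0,0,0,0,0,0]'

```text
clock: 1.3
position: [0.4888, -0.2568, 0.2783]
eef_rot: [-0.0, 0.756, 0.655, -0.0]
wrist_force: [-0.6, -0.2, -0.0]
finger_gap: 0.0859
gripper_force: 0.0
```

Run:
```python
from h import *
s=env.sense();T=pose(s);np.save("Tw1.npy",T);print(s["clock"],s["position"],s["dq"])
im=env.camera("wrist")[:,:,::-1];cv2.imwrite("pics/w1.png",im)
print(proj(cam("wrist",T),[.49,-.25,.012]))
```

```text
1.3 [ 0.4888 -0.2568  0.2783] [-0.0473 -0.005   0.0085 -0.0048 -0.     -0.0095]
[284.5596 168.2747]
```

View pics/w1.png

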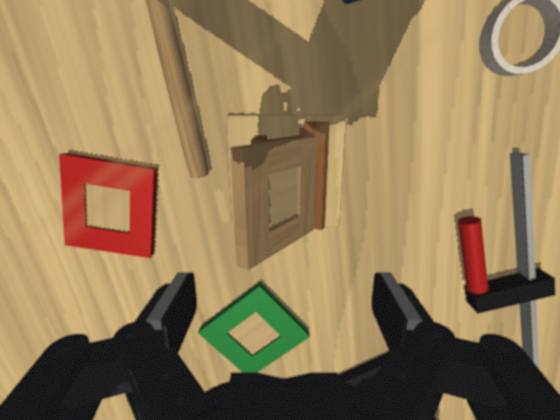

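The wrist view shows the pale door at about (232–327, 125–268), with its top edge as the narrow strip on the left. I'll enlarge it to read the corners.

Run:
```python
import cv2
im=cv2.imread("pics/w1.png")[105:280,215:355]
c=cv2.resize(im,None,fx=3.4,fy=3.4,interpolation=cv2.INTER_CUBIC)
cv2.imwrite("pics/w1c.png",cv2.convertScaleAbs(c,alpha=1.3,beta=15));print(c.shape)
```

```text
(595, 476, 3)
```

View pics/w1c.png

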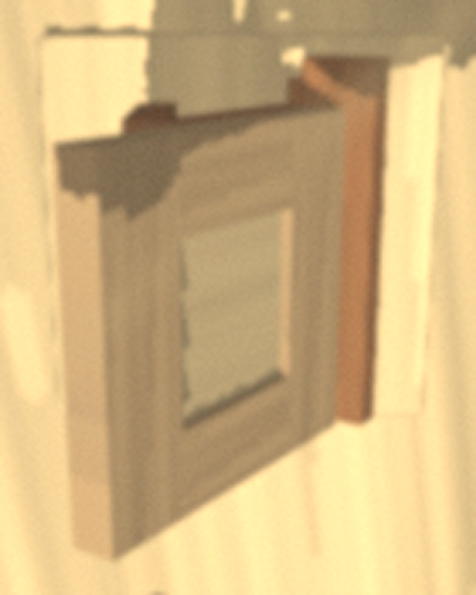

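Run:
```python
from h import *
T=np.load("Tw1.npy");K,C=cam("wrist",T)
px=np.array([(57,146),(76,547),(114,558),(97,141),(336,422),(342,106)])/3.4+[215,105]-.35
ob=np.array([(-8,60,130),(-8,-60,130),(8,-60,130),(8,60,130),(8,-60,0),(8,60,0)])/1000.
best=None
ok,r,t=cv2.solvePnP(ob,px,K,None,flags=cv2.SOLVEPNP_SQPNP)
ok,r,t=cv2.solvePnP(ob,px,K,None,r,t,True)
pr=cv2.projectPoints(ob,r,t,K,None)[0][:,0];print("res",pr-px)
M=np.eye(4);M[:3,:3]=cv2.Rodrigues(r)[0];M[:3,3]=t[:,0]
D=C@np.diag([1,-1,-1,1])@M;np.save("door.npy",D);print(D)
print("lean",np.degrees(np.arctan2(-D[0,2],D[2,2])), "yaw(y axis)",np.degrees(np.arctan2(-D[0,1],D[1,1])),"top",(D@[0,0,.13,1])[:3])
# ideal: yaw psi, lean 35, fit position via ray of top corners at same height
for uv in ((45,37),(442,45),(422,413)): print("base corner",plane((K,C),np.array(uv)/3.4+[215,105],.012))
k=cam("top")
```

```text
res [[-1.2258 -1.4195]
 [ 0.0845 -0.7055]
 [ 0.8076  0.4052]
 [ 0.3924  1.2349]
 [-0.4895  0.1419]
 [ 0.467   0.4037]]
[[ 0.8172  0.1388 -0.5594  0.5183]
 [-0.1143  0.9903  0.0787 -0.2714]
 [ 0.5649 -0.0004  0.8252  0.0288]
 [ 0.      0.      0.      1.    ]]
lean 34.132030042646434 yaw(y axis) -7.975535374783311 top [ 0.4455 -0.2611  0.1361]
base corner [ 0.4298 -0.175   0.012 ]
base corner [ 0.5735 -0.1984  0.012 ]
base corner [ 0.554 -0.342  0.012]
```

Run:
```python
from h import *
T=pose();
a=(np.array([.4888,-.2568,.2783])+np.array([.521,.28,.21]))/2; 
Rt=tool([.23,.973,0],[0,0,-1]);R0=T[:3,:3]
go([.505,.02,.27],Rt); T2=np.eye(4);T2[:3,:3]=Rt;T2[:3,3]=[.505,.02,.27]
go([.521,.28,.21],Rt,T2)
```

```text
shift [ 5.5457 -0.4648  0.1669] turn [-0.0055  0.0004  0.6298]
shift [ 5.1342 -0.8848  1.2   ] turn [0. 0. 0.]
```

Call:
step_arm --targets '[1,-0.1,0,0,0,0.15,0,2,-0.2,0,0,0,0.3,0,3,-0.25,0,0,0,0.45,0,4,-0.35,0.1,0,0,0.6,0,5,-0.4,0.15,0,0,0.63,0]'

```text
clock: 1.85
position: [0.5039, -0.0086, 0.271]
eef_rot: [-0.0, 0.786, 0.619, -0.0]
wrist_force: [1.4, -0.6, 0.1]
finger_gap: 0.0856
gripper_force: 0.0
```

Call:
step_arm --targets '[1,-0.2,0.2,0,0,0,0,2,-0.4,0.4,0,0,0,0,3,-0.5,0.7,0,0,0,0,4,-0.7,1,0,0,0,0,4.9,-0.85,1.2,0,0,0,0]'

```text
clock: 2.35
position: [0.5196, 0.2335, 0.2118]
eef_rot: [0.0, 0.785, 0.619, -0.0]
wrist_force: [1.3, 0.1, 0.7]
finger_gap: 0.0852
gripper_force: 0.0
```

Call:
step_arm --targets '[0.5,-0.05,0,0,0,0,0,0.6,-0.05,0,0,0,0,0,0.6,-0.05,0,0,0,0,0]'

```text
clock: 2.65
position: [0.5244, 0.2623, 0.2123]
eef_rot: [0.0, 0.785, 0.62, -0.0]
wrist_force: [-0.2, -0.4, -1.3]
finger_gap: 0.0855
gripper_force: 0.0
```

Run:
```python
from h import *
s=env.sense();T=pose(s);np.save("Tw2.npy",T);print(s["clock"],s["position"],s["dq"])
im=env.camera("wrist")[:,:,::-1];cv2.imwrite("pics/w2.png",im)
u,v=proj(cam("wrist",T),[.521,.28,.06]).astype(int);print(u,v)
x0,y0=max(u-110,0),max(v-85,0);print(x0,y0)
c=cv2.resize(im[y0:y0+165,x0:x0+220],None,fx=3.6,fy=3.6,interpolation=cv2.INTER_CUBIC)
cv2.imwrite("pics/w2c.png",c)
```

```text
2.65 [0.5244 0.2623 0.2123] [-0.025  -0.019   0.023  -0.0033 -0.0005 -0.0097]
276 180
166 95
```

View pics/w2c.png

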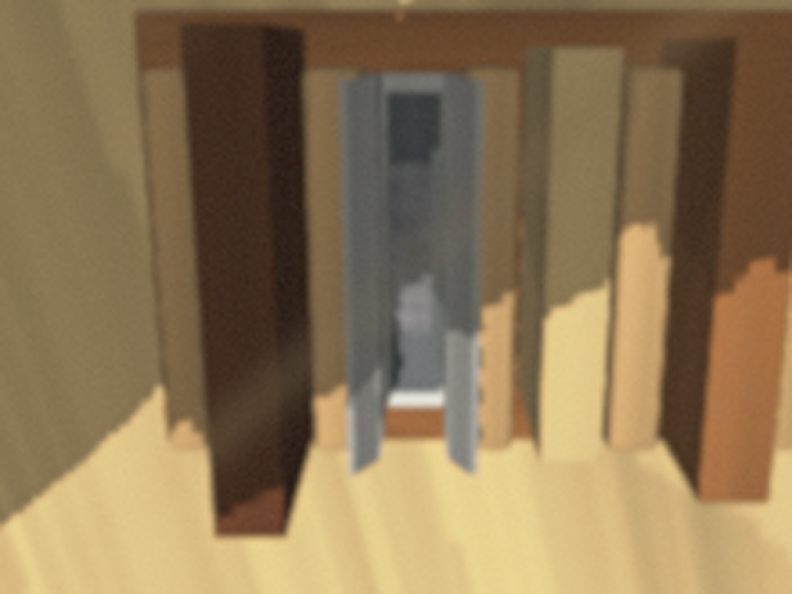

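Run:
```python
from h import *
T=np.load("Tw2.npy");k=cam("wrist",T)
f=lambda uv,z:plane(k,np.array(uv)/3.6+[166,95]-.35,z)
def quad(n,pts,z):
    P=[f(p,z) for p in pts];a=np.mean(P,0);d=(P[0]+P[1]-P[2]-P[3])/2
    print(n,a,"len",np.linalg.norm(d),"w",np.linalg.norm(P[1]-P[0]),np.linalg.norm(P[3]-P[2]),"yaw",np.degrees(np.arctan2(-d[0],d[1])))
quad("lips",[(343,79),(481,79),(350,474),(476,474)],.074)
quad("fences",[(303,69),(518,69),(313,447),(512,447)],.062)
quad("outer fences",[(145,69),(683,69),(168,449),(660,449)],.062)
```

```text
lips [0.5265 0.2877 0.074 ] len 0.09995892729651829 w 0.032534854262209784 0.03336569684976252 yaw -13.436610489667546
fences [0.5267 0.2903 0.062 ] len 0.09874393544650199 w 0.05276492516885345 0.05454831295894093 yaw -13.29532652748366
outer fences [0.5273 0.2899 0.062 ] len 0.09932815510588798 w 0.13203432064165893 0.13494630752098324 yaw -13.555419532635792
```

The holder lies at about (0.5266, 0.2885) with yaw −13.4°; lips and fences agree. Next is the dryer view.

Run:
```python
from h import *
go([.6435,-.0145,.25],pose()[:3,:3])
```

```text
shift [-4.8198  3.6011 -0.748 ] turn [0. 0. 0.]
```

Call:
step_arm --targets '[-0.7,0.5,-0.4,0,0,0,0,-1.4,1,-0.75,0,0,0,0,-2.1,1.6,-0.75,0,0,0,0,-2.8,2.1,-0.75,0,0,0,0,-3.5,2.6,-0.75,0,0,0,0]'

```text
clock: 3.2
position: [0.6101, 0.0588, 0.2507]
eef_rot: [0.0, 0.785, 0.619, 0.0]
wrist_force: [0.3, 0.5, 0.8]
finger_gap: 0.0854
gripper_force: 0.0
```

Call:
step_arm --targets '[-0.7,0.5,0,0,0,0,0,-1.3,1,0,0,0,0,0,-1.3,1,0,0,0,0,0,-1.3,1,0,0,0,0,0]'

```text
clock: 3.6
position: [0.6431, -0.0148, 0.2501]
eef_rot: [-0.0, 0.786, 0.619, -0.0]
wrist_force: [-0.3, -0.7, -0.3]
finger_gap: 0.085
gripper_force: 0.0
```

Run:
```python
from h import *
s=env.sense();T=pose(s);np.save("Tw3.npy",T);print(s["clock"],s["position"],s["dq"])
im=env.camera("wrist")[:,:,::-1];cv2.imwrite("pics/w3.png",im)
u,v=proj(cam("wrist",T),[.6435,-.0145,.09]).astype(int);x0,y0=u-100,v-75;print(x0,y0)
c=cv2.resize(im[y0:y0+150,x0:x0+200],None,fx=4,fy=4,interpolation=cv2.INTER_CUBIC)
cv2.imwrite("pics/w3c.png",c)
D=np.load("door.npy");y=D[:3,1].copy();y[2]=0;y/=np.linalg.norm(y);xh=np.array([y[1],-y[0],0])
a=np.radians(34.6);z=-xh*np.sin(a)+np.array([0,0,np.cos(a)]);top=(D@[0,0,.13,1])[:3]
Rg=tool(y,-z);np.save("Rg.npy",Rg);print("grasp TCP",top-z*.029)
for d in(.11,): go(top-z*.029+z*d,Rg)
G=np.eye(4);G[:3,:3]=Rg;G[:3,3]=top-z*.029;np.save("G.npy",G)
```

```text
3.6 [ 0.6431 -0.0148  0.2501] [ 0.0406 -0.0076  0.0109  0.0054  0.001   0.0071]
184 119
grasp TCP [ 0.4618 -0.2634  0.1122]
shift [-5.8253 -3.5974  0.9494] turn [-4.3257  0.2085 -0.6695]
```

View pics/w3c.png

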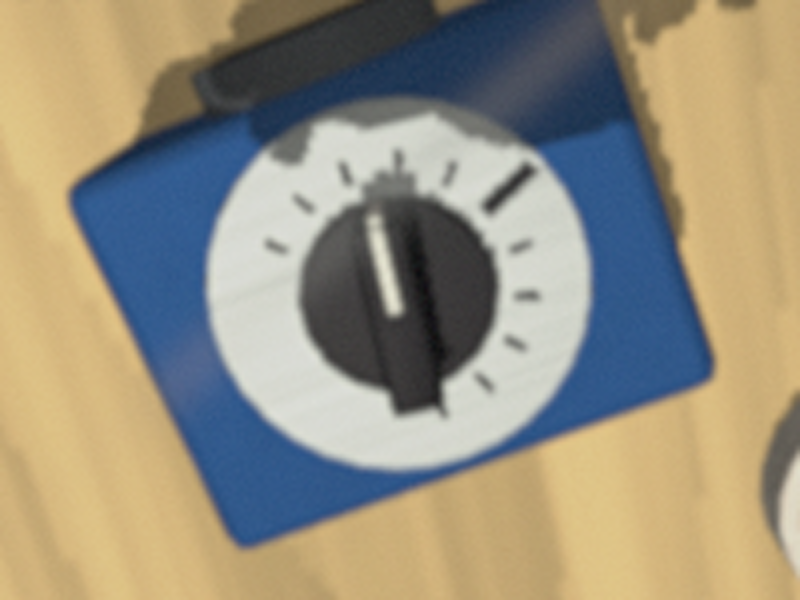

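The dial is clear in this view: its axis is near (398,283), the long mark at (510,188), and the white pointer line runs from (395,315) to (375,215).

Run:
```python
from h import *
k=cam("wrist",np.load("Tw3.npy"))
f=lambda uv,z:plane(k,np.array(uv)/4+[184,119]-.4,z)
ang=lambda d:np.degrees(np.arctan2(d[1],d[0]))
c=f((398.5,283),.085);m=f((510,188),.085);print("axis",c,"mark r",np.linalg.norm(m-c),"ang",ang(m-c))
a,b=f((395,315),.113),f((375,215),.113);print("ptr",ang(b-a),np.linalg.norm(b-a),"from axis",ang(b-c),b-c)
e=[f(p,.084) for p in((72,190),(245,545),(713,372))];print("box edges",ang(e[0]-e[1]),ang(e[2]-e[1]),[np.linalg.norm(e[0]-e[1]),np.linalg.norm(e[2]-e[1])])
t=[f(p,.085) for p in((205,283),(592,283),(398,97),(398,470))];print("plate diam",np.linalg.norm(t[1]-t[0]),np.linalg.norm(t[3]-t[2]))
```

```text
axis [ 0.643  -0.0101  0.085 ] mark r 0.036358578223219806 ang 27.69972994124927
ptr 87.2323736572836 0.023674275238089924 from axis 89.11537219133446 [0.0004 0.0235 0.028 ]
box edges 98.17526088259912 8.399666285026981 [np.float64(0.10421653936854414), np.float64(0.13248708226962264)]
plate diam 0.09722567283732811 0.09683757410998287
```

Run:
```python
from h import *
from scipy.optimize import least_squares
k=cam("wrist",np.load("Tw3.npy"));im=cv2.imread("pics/w3.png")
hsv=cv2.cvtColor(im,cv2.COLOR_BGR2HSV)
ang=lambda d:np.degrees(np.arctan2(d[1],d[0]))
m=((hsv[:,:,1]<60)&(hsv[:,:,2]>95)).astype(np.uint8)
n,l,st,ce=cv2.connectedComponentsWithStats(m)
i=l[119+100,184+60];pl=(l==i).astype(np.uint8)
ct=max(cv2.findContours(pl,cv2.RETR_EXTERNAL,cv2.CHAIN_APPROX_NONE)[0],key=len)[:,0]
h=cv2.convexHull(ct)[:,0]
P=np.array([plane(k,p,.085)[:2] for p in ct if 1]);
r=least_squares(lambda q:np.hypot(*(P-q[:2]).T)-q[2],[.643,-.01,.048],loss="soft_l1",f_scale=.0005).x;print("plate",r)
fill=cv2.drawContours(np.zeros_like(m),[cv2.convexHull(ct)],-1,1,-1);fill=cv2.erode(fill,np.ones((3,3)))
g=im.max(2).astype(float)
loc=cv2.medianBlur(im.max(2),11)
dk=((fill==1)&(g<loc-25.)).astype(np.uint8)
n,l,st,ce=cv2.connectedComponentsWithStats(dk)
for j in range(1,n):
    if st[j,4]>=4:
        p=plane(k,ce[j],.085)[:2]-r[:2];print(ce[j].round(1),st[j,4],"r",np.hypot(*p).round(4),"ang",ang(p).round(1))
        if st[j,4]>=20:
            q=np.array([plane(k,(u,v),.085)[:2] for v,u in np.argwhere(l==j)]);w=np.linalg.svd(q-q.mean(0))[2][0];print("   dir",ang(w))
# pointer
inner=np.zeros_like(m);cv2.circle(inner,(184+97,119+66),15,1,-1)
w=((inner==1)&(g>150)).astype(np.uint8);n,l,st,ce=cv2.connectedComponentsWithStats(w)
for j in range(1,n):
    if st[j,4]>8:
        q=np.array([plane(k,(u,v),.113)[:2] for v,u in np.argwhere(l==j)]);print("ptr",st[j],ce[j],q.mean(0),ang(np.linalg.svd(q-q.mean(0))[2][0]),"from axis",ang(q.mean(0)-r[:2]))
```

```text
plate [ 0.6092 -0.1248  0.3092]
[289.1 115. ] 13 r 0.1911 ang 73.0
[370.8 118.8] 13 r 0.2069 ang 51.3
[345.8 127.6] 8 r 0.1908 ang 56.6
[106.4 132.7] 14 r 0.238 ang 119.2
[ 12.7 137.6] 16 r 0.304 ang 132.4
[232.4 137.8] 5 r 0.1753 ang 90.4
[353.4 184.3] 98 r 0.1461 ang 45.1
   dir 96.10755544484658
[214.3 158.2] 94 r 0.1626 ang 98.5
   dir -163.6783479605579
[257.4 158.1] 22 r 0.152 ang 83.7
   dir -157.66056881874448
[283.  158.2] 14 r 0.1508 ang 74.3
[269.8 162. ] 20 r 0.1472 ang 79.2
   dir -89.97153810525514
[296.  161.8] 18 r 0.1483 ang 69.3
[310.2 166.1] 75 r 0.1466 ang 63.7
   dir -150.03147263440295
[105.5 167.6] 11 r 0.2201 ang 126.4
[259.4 169.4] 20 r 0.1408 ang 83.6
   dir -52.79817755051266
[ 94.2 170.6] 26 r 0.2274 ang 128.9
   dir 35.97189161130443
[272.6 171.7] 9 r 0.1375 ang 78.3
[252.6 180.3] 19 r 0.1311 ang 87.2
[313.5 180.3] 17 r 0.1337 ang 60.8
[306.4 181.8] 5 r 0.1305 ang 63.6
[315.3 192.7] 23 r 0.1222 ang 58.2
   dir -13.062916912767392
[177.4 195.2] 5 r 0.1519 ang 118.2
[122.2 198.6] 28 r 0.192 ang 131.6
   dir -175.98414009390123
[ 82.2 202.7] 14 r 0.2254 ang 
[... 1646 characters left out ...]
   dir -74.42335486397899
[ 84.8 335.5] 20 r 0.2387 ang -178.9
   dir -67.40264088400302
[482.7 335.6] 22 r 0.2509 ang -27.4
   dir 30.09061783193958
[274.8 358.6] 66 r 0.095 ang -106.4
   dir 81.8160744312472
[ 40. 347.] 7 r 0.2991 ang -178.6
[ 33.7 354.2] 20 r 0.3122 ang -177.1
   dir -154.2976219925246
[231.8 373.5] 17 r 0.1323 ang -129.9
[335.2 374. ] 23 r 0.1387 ang -72.8
   dir -82.55110239140495
[447.  403.9] 28 r 0.2772 ang -51.2
   dir -90.54297985242611
[119.3 408.7] 92 r 0.2755 ang -153.3
   dir -110.66417139572194
[458.8 404.8] 22 r 0.2907 ang -49.5
   dir -2.891098150131705
ptr [276 173   8  25  92] [279.5326 184.7391] [0.6426 0.0019] -90.4230487704686 from axis 75.2614727826784
```

Run:
```python
from h import *
from scipy.optimize import least_squares
k=cam("wrist",np.load("Tw3.npy"))
ang=lambda d:np.degrees(np.arctan2(d[1],d[0]))
t=[(252.6,180.3),(259.4,169.4),(269.8,162),(283,158.2),(296,161.8),(313.5,180.3),(315.3,192.7),(312.4,204.5),(304.9,214.4)]
for z in(.085,):
    P=np.array([plane(k,p,z)[:2] for p in t])
    s=least_squares(lambda q:np.hypot(*(P-q[:2]).T)-q[2],[.643,-.01,.035],loss="soft_l1",f_scale=.0005);r=s.x
    print(z,r,s.fun,[ang(p-r[:2]).round(1) for p in P])
    m=plane(k,(311.2,166),z)[:2]-r[:2];print("mark",np.hypot(*m),ang(m))
```

```text
0.085 [ 0.6424 -0.0124  0.0327] [-0.0001 -0.0001 -0.      0.001   0.     -0.0003 -0.0003  0.0001  0.0003] [np.float64(145.3), np.float64(122.2), np.float64(99.8), np.float64(76.6), np.float64(53.8), np.float64(7.7), np.float64(-15.3), np.float64(-37.8), np.float64(-60.7)]
mark 0.03792031645753319 29.87550300096491
```

Call:
step_arm --targets '[-0.8,-0.5,0,-0.9,0,-0.15,0,-1.6,-1,0,-1.75,0.1,-0.3,0,-2.4,-1.5,0.1,-2.6,0.1,-0.4,0,-3.2,-2,0.2,-3.5,0.2,-0.55,0,-4,-2.4,0.3,-4.3,0.2,-0.67,0]'

```text
clock: 4.15
position: [0.5225, -0.1217, 0.2405]
eef_rot: [0.157, 0.737, 0.637, 0.164]
wrist_force: [1.0, 1.4, 0.7]
finger_gap: 0.0855
gripper_force: 0.0
```

```bash
cat >> h.py <<'E'
def tog(d):
    G=np.load("G.npy"); go(G[:3,3]-G[:3,2]*d,G[:3,:3])
E
python3 -c "
from h import *
tog(.08)"
```

```text
shift [-3.0174 -2.0475  0.2445] turn [-1.0531 -0.2768 -0.1258]
```

Call:
step_arm --targets '[-0.8,-0.5,0,-0.3,0,0,0,-1.6,-1,0,-0.3,0,0,0,-2.4,-1.5,0.1,-0.3,0,0,0,-2.6,-1.8,0.2,-0.3,0,0,0,-2.6,-1.8,0.2,-0.3,0,0,0]'

```text
clock: 4.65
position: [0.4326, -0.2375, 0.1869]
eef_rot: [0.172, 0.733, 0.634, 0.178]
wrist_force: [0.2, -0.2, -0.3]
finger_gap: 0.0852
gripper_force: 0.0
```

```bash
python3 -c "
from h import *
tog(.05);print(env.sense()['dq'])"
```

```text
shift [-0.4605 -0.241   0.6119] turn [-0.7556 -0.2796 -0.1198]
[-1.0254  0.3065  0.211   1.1147  0.1983 -2.0925]
```

Call:
step_arm --targets '[0,0,0,0,0,0,0,0,0,0,0,0,0,0]'

```text
clock: 4.85
position: [0.4326, -0.2375, 0.1866]
eef_rot: [0.171, 0.734, 0.633, 0.177]
wrist_force: [0.6, 0.3, 0.4]
finger_gap: 0.0852
gripper_force: 0.0
```

```bash
python3 -c "
from h import *
tog(.05);print(env.sense()['dq'],env.sense()['qpos'])"
```

```text
shift [-0.4614 -0.2342  0.6065] turn [-0.7703 -0.2789 -0.1491]
[ 0.0428 -0.0095 -0.0146 -0.0155  0.0004  0.03  ] [-0.8094  0.2256  2.352   1.0792  0.3801 -1.6451]
```

Call:
step_arm --targets '[-0.2,-0.1,0.1,-0.4,-0.1,0,0,-0.46,-0.23,0.2,-0.75,-0.28,-0.15,0,-0.46,-0.23,0.2,-0.75,-0.28,-0.15,0,-0.46,-0.23,0.2,-0.75,-0.28,-0.15,0]'

```text
clock: 5.25
position: [0.4252, -0.2578, 0.1714]
eef_rot: [0.224, 0.719, 0.628, 0.195]
wrist_force: [-0.3, 0.5, -0.2]
finger_gap: 0.0855
gripper_force: 0.0
```

```bash
python3 -c "
from h import *
tog(.05);print(env.sense()['dq'],env.sense()['qpos'])"
```

```text
shift [-0.0094 -0.0626  0.3957] turn [-0.0105 -0.0052  0.0268]
[-0.0759  0.0487  0.0645  0.4402  0.0299 -0.5203] [-0.8992  0.2829  2.4408  1.6741  0.4039 -2.3514]
```

Call:
step_arm --targets '[0,-0.05,0.2,0,0,0,0,0,-0.06,0.4,0,0,0,0,0,-0.06,0.4,0,0,0,0]'

```text
clock: 5.55
position: [0.4348, -0.2588, 0.1531]
eef_rot: [0.223, 0.719, 0.628, 0.195]
wrist_force: [0.1, -0.1, 0.7]
finger_gap: 0.0852
gripper_force: 0.0
```

```bash
python3 -c "
from h import *
tog(.0);print(env.sense()['dq'],env.sense()['qpos'])
im=env.camera('wrist')[:,:,::-1];cv2.imwrite('pics/w4.png',im)"
```

```text
shift [-0.0193 -0.0114  0.9846] turn [-0.0163 -0.017   0.027 ]
[-0.0131 -0.0241  0.0015 -0.0818 -0.0001  0.0754] [-0.8787  0.3392  2.4412  1.822   0.4067 -2.4924]
```

View pics/w4.png

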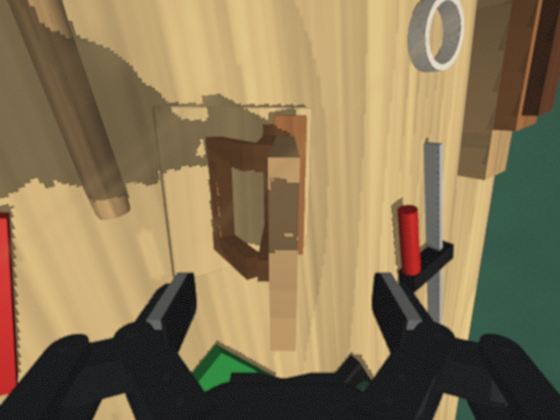

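Door edge at columns 269–299, centred between the jaws (centre about 283) and parallel to them, so I'll go in.

Call:
step_arm --targets '[0,0,0.2,0,0,0,0,0,-0.01,0.4,0,0,0,0,0,-0.01,0.6,0,0,0,0,0,-0.01,0.6,0,0,0,0]'

```text
clock: 6.0
position: [0.451, -0.2617, 0.1283]
eef_rot: [0.223, 0.719, 0.628, 0.195]
wrist_force: [0.1, -0.5, -0.7]
finger_gap: 0.0855
gripper_force: 0.0
```

```bash
python3 -c "
from h import *
tog(.0);print(env.sense()['dq'],env.sense()['qpos'])"
```

```text
shift [-0.0047 -0.0003  0.3899] turn [-0.0152 -0.0123  0.0247]
[-0.0124 -0.0235  0.0077 -0.0613 -0.0068  0.0546] [-0.8471  0.4171  2.4322  2.0093  0.4203 -2.6636]
```

Call:
step_arm --targets '[0,0,0.2,0,0,0,0,0,0,0.36,0,0,0,0,0,0,0.36,0,0,0,1,0,0,0.36,0,0,0,1,0,0,0.36,0,0,0,1]'

```text
clock: 6.5
position: [0.4603, -0.2637, 0.114]
eef_rot: [0.224, 0.72, 0.628, 0.194]
wrist_force: [0.1, 1.1, 0.3]
finger_gap: 0.044
gripper_force: 0.0
```

Call:
step_arm --targets '[0,0,0,0,0,0,1,0,0,0,0,0,0,1,0,0,0,0,0,0,1]'

```text
clock: 6.8
position: [0.4608, -0.264, 0.1142]
eef_rot: [0.224, 0.72, 0.628, 0.195]
wrist_force: [-3.8, 1.4, 12.4]
finger_gap: 0.0154
gripper_force: 58.9
```

```bash
python3 -c "
from h import *
tog(.0);s=env.sense();print(s)"
```

```text
shift [ 0.0147 -0.0068  0.0438] turn [-0.0027 -0.0013  0.0201]
{'clock': 6.8, 'qpos': array([-0.83  ,  0.4613,  2.4242,  2.106 ,  0.4341, -2.7501]), 'dq': array([ 0.0001,  0.0009, -0.    ,  0.0011, -0.0014,  0.0008]), 'effort': array([  0.4059, -58.0013, -12.9894,   0.6443,   3.2535,  -0.0302]), 'position': array([ 0.4608, -0.264 ,  0.1142]), 'eef_rot': array([0.2245, 0.7196, 0.6276, 0.1948]), 'wrist_force': array([-3.8095,  1.4353, 12.3548]), 'torque': array([ 0.0503, -0.7163,  0.0125]), 'gripper_force': 58.867117166519165, 'finger_gap': 0.015362407651244792}
```

Call:
step_arm --targets '[0,0,-0.1,0,0,0,1,0,0,-0.4,0,0,0,1,0,0,-0.8,0,0,0,1,0,0,-1.3,0,0,0,1,0,0,-1.8,0,0,0,1]'

```text
clock: 7.3
position: [0.4091, -0.2567, 0.1881]
eef_rot: [0.223, 0.72, 0.628, 0.194]
wrist_force: [0.4, -0.3, -1.6]
finger_gap: 0.0151
gripper_force: 59.5
```

```bash
python3 -c "
from h import *
s=env.sense();print(s['qpos'],s['dq'],s['wrist_force'])
T=pose();y=np.array([np.sin(np.radians(13.4)),np.cos(np.radians(13.4)),0])
Rv=tool(y,[0,0,-1]);go([.45,-.15,.25],Rv);go([.5266,.2885,.27],Rv)
A=np.eye(4);A[:3,:3]=Rv;A[:3,3]=[.45,-.15,.25];go([.5266,.2885,.26],Rv,A)"
```

```text
[-0.9366  0.2252  2.4463  1.517   0.4172 -2.2162] [-0.3237 -0.6731  0.0105 -1.8142  0.1112  1.6538] [ 0.4009 -0.2647 -1.6442]
shift [ 2.2239  1.1295 -0.7294] turn [ 4.299  -0.1995  0.6763]
shift [11.1204  1.6267 -0.8878] turn [ 4.299  -0.1995  0.6763]
shift [ 8.8863 -0.5421 -0.2   ] turn [0. 0. 0.]
```

Call:
step_arm --targets '[0.1,0.3,-0.6,0,0,0,1,0.4,0.6,-0.8,0.8,0,0.15,1,0.9,0.8,-0.8,1.7,-0.1,0.3,1,1.5,1,-0.75,2.6,-0.1,0.45,1,2.2,1.1,-0.7,3.5,-0.2,0.6,1]'

```text
clock: 7.8
position: [0.4305, -0.1958, 0.2309]
eef_rot: [0.146, 0.736, 0.639, 0.172]
wrist_force: [-0.2, 1.0, -2.1]
finger_gap: 0.0149
gripper_force: 59.4
```

```bash
cat >> h.py <<'E'
_a=np.radians(13.4);HY=np.array([np.sin(_a),np.cos(_a),0]);RV=tool(HY,[0,0,-1]);H=np.array([.5266,.2885,0])
def toh(z,dx=0,dy=0):
    s=env.sense();go(H+[0,0,z]+dy*HY+dx*np.array([HY[1],-HY[0],0]),RV);print(s["position"],s["wrist_force"],s["torque"],s["finger_gap"],np.abs(s["dq"]).max())
E
python3 -c "
from h import *
toh(.26)"
```

```text
shift [9.8669 0.5933 0.3608] turn [ 3.1951 -0.6361  0.655 ]
[ 0.4305 -0.1958  0.2309] [-0.1989  0.9784 -2.129 ] [0.0561 0.3774 0.0653] 0.014854205530085825 2.09202396079
```

Call:
step_arm --targets '[0.3,0,-0.2,0.7,-0.1,0.15,1,0.9,0,-0.3,1.4,-0.3,0.3,1,1.8,0.1,-0.3,2.1,-0.4,0.45,1,2.7,0.2,-0.3,2.9,-0.6,0.6,1,3.6,0.3,-0.3,3,-0.6,0.65,1]'

```text
clock: 8.3
position: [0.4478, -0.0788, 0.2521]
eef_rot: [0.023, 0.777, 0.628, 0.044]
wrist_force: [-0.1, -0.6, -2.4]
finger_gap: 0.0151
gripper_force: 59.4
```

Call:
step_arm --targets '[0,0,0,0,0,0,1]'

```text
clock: 8.4
position: [0.4507, -0.0754, 0.2525]
eef_rot: [0.023, 0.775, 0.63, 0.046]
wrist_force: [1.1, -0.2, -2.7]
finger_gap: 0.0151
gripper_force: 59.5
```

```bash
python3 -c "
from h import *
toh(.26)"
```

```text
shift [ 7.4351 -0.007   0.1641] turn [ 0.6627 -0.3115  0.1966]
[ 0.4507 -0.0754  0.2525] [ 1.0965 -0.2344 -2.6553] [-0.0319 -0.0214  0.0181] 0.01505153601320259 0.28220249475116316
```

Call:
step_arm --targets '[0.9,0,0,0.2,-0.1,0.05,1,1.9,0,0,0.4,-0.2,0.1,1,2.9,0,0.1,0.66,-0.3,0.2,1,3.8,0,0.1,0.66,-0.31,0.2,1,4.6,0,0.1,0.66,-0.31,0.2,1]'

```text
clock: 8.9
position: [0.496, 0.148, 0.2564]
eef_rot: [-0.0, 0.785, 0.619, 0.001]
wrist_force: [0.7, -1.3, -1.8]
finger_gap: 0.015
gripper_force: 59.5
```

```bash
python3 -c "
from h import *
toh(.26)"
```

```text
shift [ 2.8747 -0.0587 -0.0668] turn [ 0.0091 -0.0125 -0.0075]
[0.496  0.148  0.2564] [ 0.7282 -1.3222 -1.7745] [ 0.051  -0.0315  0.023 ] 0.015008182095590284 0.708485592786035
```

Call:
step_arm --targets '[0.9,0,0,0,0,0,1,1.8,-0.03,0,0,0,0,1,2.5,-0.05,0,0,0,0,1,2.75,-0.05,0,0,0,0,1,2.75,-0.05,0,0,0,0,1]'

```text
clock: 9.4
position: [0.5257, 0.2814, 0.2565]
eef_rot: [-0.0, 0.785, 0.62, 0.001]
wrist_force: [-1.0, -0.7, -1.6]
finger_gap: 0.0155
gripper_force: 59.5
```

Call:
step_arm --targets '[0,0,0,0,0,0,1]'

```text
clock: 9.5
position: [0.5253, 0.2795, 0.2566]
eef_rot: [-0.0, 0.785, 0.619, 0.001]
wrist_force: [-0.3, 1.2, -2.6]
finger_gap: 0.0153
gripper_force: 59.5
```

```bash
python3 -c "
from h import *
toh(.21)
s=env.sense();T=pose(s);np.save('Tw5.npy',T)
im=env.camera('wrist')[:,:,::-1];cv2.imwrite('pics/w5.png',im)
sd=env.camera('side')[:,:,::-1];cv2.imwrite('pics/s5.png',sd)
r=cv2.resize(sd[70:220,200:350],(420,420),interpolation=cv2.INTER_CUBIC)
w=cv2.resize(im[60:340,150:410],(380,420))
cv2.imwrite('pics/m5.png',np.hstack([w,r]))"
```

```text
shift [ 0.1798 -0.0162  0.9326] turn [ 0.0041 -0.0082 -0.0113]
[0.5253 0.2795 0.2566] [-0.3124  1.1645 -2.6025] [-0.0077 -0.0596  0.0118] 0.015340174476057847 0.014205162787979191
```

View pics/m5.png

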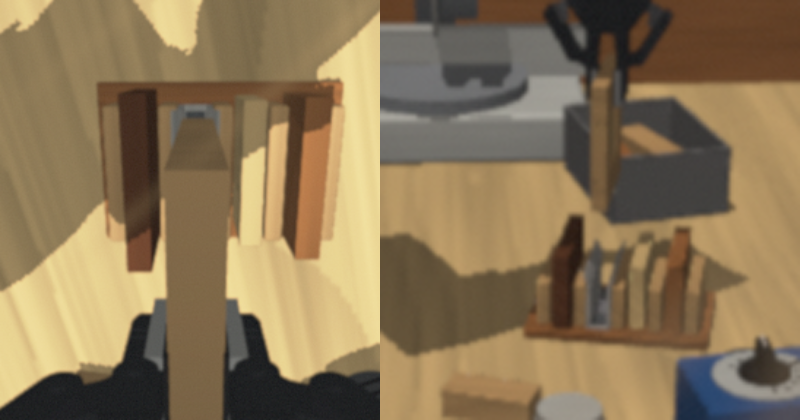

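```bash
python3 -c "
from h import *
T=np.load('Tw5.npy');k=cam('wrist',T)
for uv,z in(((283.8,172),.2856),((284.1,138.7),.1556)):
    p=np.append(plane(k,uv,z),1);print((np.linalg.inv(T)@p)[:3]*1000)
g=cv2.imread('pics/w5.png').astype(int)[110:190,284];print(g.sum(1))
"
```

```text
[ 61.2807  -0.4682 -28.9105]
[ 60.3751  -0.3017 101.0886]
[352 352 356 331 282 236 213 219 218 227 225 229 230 235 239 239 234 230
 247 290 335 353 346 323 255 212 204 197 208 231 238 236 247 247 250 244
 246 238 237 238 237 235 235 243 235 246 245 252 250 256 247 253 254 260
 261 264 261 257 257 258 257 255 260 280 300 310 318 313 312 312 309 304
 311 306 313 304 308 315 312 315]
```

Wrist view: the door is upright, centred along the jaws to about 1 mm, and over the bay with the steel holder. Lowering.

Call:
step_arm --targets '[0.1,-0.01,0.3,0,0,0,1,0.165,-0.01,0.7,0,0,0,1,0.165,-0.01,1.1,0,0,0,1,0.165,-0.01,1.3,0,0,0,1,0.165,-0.01,1.3,0,0,0,1]'

```text
clock: 10.1
position: [0.5262, 0.2883, 0.1902]
eef_rot: [-0.001, 0.785, 0.619, -0.0]
wrist_force: [0.6, 0.4, -1.5]
finger_gap: 0.0153
gripper_force: 59.3
```

```bash
python3 -c "
from h import *
toh(.16)"
```

```text
shift [0.0049 0.0071 0.6031] turn [-0.0092 -0.0014 -0.0144]
[0.5262 0.2883 0.1902] [ 0.596   0.4279 -1.4897] [-0.0484 -0.0209 -0.0051] 0.015287110213365686 0.03240060866938888
```

Call:
step_arm --targets '[0,0,0.1,0,0,0,1,0,0,0.2,0,0,0,1,0,0,0.3,0,0,0,1,0,0,0.4,0,0,0,1,0,0,0.5,0,0,0,1]'

```text
clock: 10.6
position: [0.5272, 0.2892, 0.1667]
eef_rot: [-0.0, 0.785, 0.619, 0.001]
wrist_force: [-0.1, 0.2, -2.1]
finger_gap: 0.0153
gripper_force: 59.5
```

```bash
python3 -c "
from h import *
toh(.16)"
```

```text
shift [-0.0164 -0.0093  0.1346] turn [ 0.0086 -0.016  -0.011 ]
[0.5272 0.2892 0.1667] [-0.1219  0.1726 -2.1134] [-0.0013  0.0854 -0.0332] 0.015341909550954073 0.10354336302239159
```

Call:
step_arm --targets '[0,0,0.06,0,0,0,1,0,0,0.12,0,0,0,1,0,0,0.18,0,0,0,1]'

```text
clock: 10.9
position: [0.5272, 0.2892, 0.1578]
eef_rot: [-0.0, 0.785, 0.619, 0.001]
wrist_force: [-0.7, -0.2, -2.1]
finger_gap: 0.0153
gripper_force: 59.5
```

```bash
python3 -c "
from h import *
toh(.16)"
```

```text
shift [-0.0166 -0.0088 -0.0441] turn [ 0.0073 -0.0154 -0.011 ]
[0.5272 0.2892 0.1578] [-0.6568 -0.2055 -2.1029] [0.0202 0.079  0.024 ] 0.015261194196739282 0.062185859913427774
```

Now near the leaf; slower, watching the force in each call.

Call:
step_arm --targets '[0,0,0.05,0,0,0,1,0,0,0.1,0,0,0,1]'

```text
clock: 11.1
position: [0.5271, 0.2892, 0.1528]
eef_rot: [-0.0, 0.785, 0.619, 0.001]
wrist_force: [-1.6, 0.6, -1.0]
finger_gap: 0.0153
gripper_force: 59.7
```

Call:
step_arm --targets '[0,0,0.05,0,0,0,1,0,0,0.1,0,0,0,1]'

```text
clock: 11.3
position: [0.5268, 0.2892, 0.1478]
eef_rot: [-0.0, 0.785, 0.619, 0.001]
wrist_force: [-3.3, 1.0, 0.6]
finger_gap: 0.0151
gripper_force: 59.9
```

Call:
step_arm --targets '[0,0,0.05,0,0,0,1,0,0,0.1,0,0,0,1]'

```text
clock: 11.5
position: [0.5268, 0.2892, 0.1427]
eef_rot: [-0.0, 0.785, 0.619, 0.001]
wrist_force: [-5.0, 1.3, 1.8]
finger_gap: 0.0154
gripper_force: 60.0
```

Call:
step_arm --targets '[0,0,0.05,0,0,0,1,0,0,0.1,0,0,0,1]'

```text
clock: 11.7
position: [0.5269, 0.2892, 0.1378]
eef_rot: [-0.0, 0.785, 0.619, 0.001]
wrist_force: [-5.8, 1.1, 2.1]
finger_gap: 0.0154
gripper_force: 60.1
```

Call:
step_arm --targets '[0,0,0.05,0,0,0,1,0,0,0.1,0,0,0,1]'

```text
clock: 11.9
position: [0.5268, 0.2892, 0.1327]
eef_rot: [-0.0, 0.785, 0.619, 0.001]
wrist_force: [-5.8, 2.0, 1.5]
finger_gap: 0.0153
gripper_force: 60.1
```

```bash
python3 -c "
from h import *
toh(.13)"
```

```text
shift [-0.0141 -0.0007  0.0543] turn [ 0.0018 -0.0125 -0.0117]
[0.5268 0.2892 0.1327] [-5.7962  2.0099  1.5441] [0.3641 1.5824 0.1073] 0.015297048764543238 0.05076130433993851
```

Call:
step_arm --targets '[0,0,0.03,0,0,0,1,0,0,0.06,0,0,0,1]'

```text
clock: 12.1
position: [0.5267, 0.2891, 0.1296]
eef_rot: [-0.0, 0.785, 0.619, 0.001]
wrist_force: [-6.8, 1.2, 0.0]
finger_gap: 0.0151
gripper_force: 60.0
```

Call:
step_arm --targets '[0,0,0.02,0,0,0,1,0,0,0.04,0,0,0,1]'

```text
clock: 12.3
position: [0.5267, 0.2891, 0.1276]
eef_rot: [-0.0, 0.785, 0.619, 0.001]
wrist_force: [-6.9, 2.0, 1.1]
finger_gap: 0.015
gripper_force: 60.0
```

Call:
step_arm --targets '[0,0,0.02,0,0,0,1,0,0,0.04,0,0,0,1]'

```text
clock: 12.5
position: [0.5267, 0.2891, 0.1257]
eef_rot: [-0.0, 0.785, 0.619, 0.001]
wrist_force: [-6.2, 1.6, 1.9]
finger_gap: 0.0151
gripper_force: 60.0
```

Call:
step_arm --targets '[0,0,0.02,0,0,0,1,0,0,0.04,0,0,0,1]'

```text
clock: 12.7
position: [0.5266, 0.2891, 0.1236]
eef_rot: [-0.0, 0.785, 0.619, 0.001]
wrist_force: [-5.7, 1.1, 0.6]
finger_gap: 0.0151
gripper_force: 60.0
```

Call:
step_arm --targets '[0,0,0.02,0,0,0,1,0,0,0.03,0,0,0,1]'

```text
clock: 12.9
position: [0.5266, 0.2891, 0.1221]
eef_rot: [-0.0, 0.785, 0.619, 0.001]
wrist_force: [-5.9, 1.9, 2.2]
finger_gap: 0.0156
gripper_force: 60.1
```

Call:
step_arm --targets '[0,0,0.02,0,0,0,1,0,0,0.03,0,0,0,1]'

```text
clock: 13.1
position: [0.5267, 0.2891, 0.1207]
eef_rot: [-0.0, 0.785, 0.619, 0.001]
wrist_force: [-6.5, 0.8, 1.7]
finger_gap: 0.0154
gripper_force: 60.2
```

Call:
step_arm --targets '[0,0,0.015,0,0,0,1,0,0,0.03,0,0,0,1]'

```text
clock: 13.3
position: [0.5267, 0.2892, 0.1193]
eef_rot: [-0.0, 0.785, 0.619, 0.001]
wrist_force: [-8.1, -0.0, 17.1]
finger_gap: 0.0155
gripper_force: 62.4
```

Call:
step_arm --targets '[0,0,0.015,0,0,0,1,0,0,0.03,0,0,0,1]'

```text
clock: 13.5
position: [0.5274, 0.2895, 0.1192]
eef_rot: [-0.0, 0.785, 0.619, 0.001]
wrist_force: [-12.3, -1.7, 35.8]
finger_gap: 0.0152
gripper_force: 65.0
```

```bash
python3 -c "
from h import *
toh(.117)"
```

```text
shift [-0.0224 -0.0102  0.0442] turn [ 0.0101 -0.0191 -0.0115]
[0.5274 0.2895 0.1192] [-12.2827  -1.7395  35.8143] [-0.3397  2.9964  0.0471] 0.015162941007200597 0.006702074754718239
```

Hard stop felt: z stays at 0.1192 while the force climbs 17→36 N. I'll ease off a little and release.

Call:
step_arm --targets '[0,0,-0.012,0,0,0,1,0,0,-0.012,0,0,0,1]'

```text
clock: 13.7
position: [0.5271, 0.2893, 0.1193]
eef_rot: [-0.0, 0.785, 0.619, 0.001]
wrist_force: [-7.4, -0.7, 15.4]
finger_gap: 0.0154
gripper_force: 62.0
```

Call:
step_arm --targets '[0,0,0,0,0,0,0.5,0,0,0,0,0,0,0.5,0,0,0,0,0,0,0.5,0,0,0,0,0,0,0.5]'

```text
clock: 14.1
position: [0.5275, 0.2892, 0.1185]
eef_rot: [-0.0, 0.785, 0.619, 0.001]
wrist_force: [-0.3, 0.5, 0.0]
finger_gap: 0.0429
gripper_force: 0.0
```

```bash
python3 -c "
from h import *
toh(.18)"
```

```text
shift [-0.0159 -0.0118 -1.23  ] turn [ 0.0091 -0.0157 -0.0112]
[0.5275 0.2892 0.1185] [-0.2825  0.4731  0.0191] [ 0.0224 -0.0179 -0.0233] 0.042862727099052825 0.0022372935189925065
```

Call:
step_arm --targets '[0,0,-0.3,0,0,0,0.5,0,0,-0.8,0,0,0,0.5,0,0,-1.2,0,0,0,0.5,0,0,-1.2,0,0,0,1,0,0,-1.2,0,0,0,1]'

```text
clock: 14.6
position: [0.5274, 0.2892, 0.1787]
eef_rot: [-0.0, 0.785, 0.619, 0.002]
wrist_force: [1.0, 0.1, -0.4]
finger_gap: 0.0141
gripper_force: 0.0
```

Call:
step_arm --targets '[0,0,0.1,0,0,0,1,0,0,0.2,0,0,0,1,0,0,0.3,0,0,0,1]'

```text
clock: 14.9
position: [0.5267, 0.2889, 0.1623]
eef_rot: [-0.0, 0.785, 0.619, 0.0]
wrist_force: [-0.2, -0.5, -0.3]
finger_gap: -0.0003
gripper_force: 0.0
```

```bash
python3 -c "
from h import *
toh(.156)"
```

```text
shift [-0.0091  0.0002  0.125 ] turn [-0.0012 -0.0083 -0.0112]
[0.5267 0.2889 0.1623] [-0.2184 -0.4961 -0.2822] [ 0.0052 -0.0233 -0.0428] -0.0003074250524151353 0.10141130516653647
```

Call:
step_arm --targets '[0,0,0.04,0,0,0,1,0,0,0.08,0,0,0,1]'

```text
clock: 15.1
position: [0.527, 0.2891, 0.1589]
eef_rot: [-0.0, 0.785, 0.619, 0.001]
wrist_force: [-0.0, 0.4, -0.7]
finger_gap: -0.0004
gripper_force: 0.0
```

Call:
step_arm --targets '[0,0,0.02,0,0,0,1,0,0,0.02,0,0,0,1]'

```text
clock: 15.3
position: [0.5272, 0.2892, 0.1585]
eef_rot: [-0.0, 0.785, 0.619, 0.001]
wrist_force: [0.6, 0.0, 0.1]
finger_gap: 0.0002
gripper_force: 0.0
```

Call:
step_arm --targets '[0,0,0.015,0,0,0,1,0,0,0.015,0,0,0,1]'

```text
clock: 15.5
position: [0.5272, 0.2892, 0.1579]
eef_rot: [-0.0, 0.785, 0.619, 0.001]
wrist_force: [-0.1, -0.0, 0.2]
finger_gap: 0.0002
gripper_force: 0.0
```

Call:
step_arm --targets '[0,0,0.02,0,0,0,1,0,0,0.03,0,0,0,1]'

```text
clock: 15.7
position: [0.5272, 0.2892, 0.1563]
eef_rot: [-0.0, 0.785, 0.619, 0.001]
wrist_force: [0.8, 0.1, 0.3]
finger_gap: -0.0001
gripper_force: 0.0
```

Call:
step_arm --targets '[0,0,0.015,0,0,0,1,0,0,0.02,0,0,0,1]'

```text
clock: 15.9
position: [0.5272, 0.2892, 0.1552]
eef_rot: [-0.0, 0.785, 0.619, 0.001]
wrist_force: [-0.4, 0.4, -0.3]
finger_gap: 0.0
gripper_force: 0.0
```

Call:
step_arm --targets '[0,0,0.01,0,0,0,1,0,0,0.015,0,0,0,1]'

```text
clock: 16.1
position: [0.5273, 0.2892, 0.1547]
eef_rot: [-0.0, 0.785, 0.619, 0.001]
wrist_force: [-0.1, 0.1, 4.5]
finger_gap: 0.0001
gripper_force: 2.2
```

Call:
step_arm --targets '[0,0,0.01,0,0,0,1,0,0,0.012,0,0,0,1]'

```text
clock: 16.3
position: [0.5275, 0.2893, 0.1545]
eef_rot: [-0.0, 0.785, 0.619, 0.002]
wrist_force: [-1.7, -0.7, 8.7]
finger_gap: -0.0002
gripper_force: 4.7
```

Call:
step_arm --targets '[0,0,0.008,0,0,0,1,0,0,0.01,0,0,0,1]'

```text
clock: 16.5
position: [0.5278, 0.2894, 0.1545]
eef_rot: [-0.0, 0.785, 0.619, 0.002]
wrist_force: [-1.8, -1.8, 15.1]
finger_gap: -0.0001
gripper_force: 7.6
```

The door does not move between 4.5 and 15 N, so it is firmly home. Lifting off and going to the dial.

Call:
step_arm --targets '[0,0,-0.4,0,0,0,1,0,0,-1.2,0,0,0,1,0,0,-1.8,0,0,0,0.3,-0.5,0.4,-1.8,0,0,-0.3,0.3,-1.2,0.9,-1.8,0,0,-0.8,0.3]'

```text
clock: 17.0
position: [0.5573, 0.221, 0.2447]
eef_rot: [0.0, 0.748, 0.664, 0.002]
wrist_force: [0.3, -0.3, -0.2]
finger_gap: 0.0436
gripper_force: 0.0
```

```bash
cat >> h.py <<'E'
def tod(z,a=89.4):
    a=np.radians(a);s=env.sense();go([.6424,-.0124,z],tool([np.cos(a),np.sin(a),0],[0,0,-1]));print(s["clock"],s["position"],s["wrist_force"],s["torque"],s["finger_gap"],np.abs(s["dq"]).max())
E
python3 -c "
from h import *
tod(.2)"
```

```text
shift [-4.4354  2.2421  0.8872] turn [ 0.0257 -0.0225 -0.7793]
17.0 [0.5573 0.221  0.2447] [ 0.2936 -0.3026 -0.1908] [0.0123 0.0088 0.0384] 0.04355077411162023 1.462129596073347
```

Call:
step_arm --targets '[-0.8,0.4,0,0,0,-0.3,0.3,-1.6,0.8,0.1,0,0,-0.6,0.3,-2.4,1.2,0.2,0,0,-0.75,0.3,-3.2,1.6,0.4,0,0,-0.75,0.3,-3.9,2,0.6,0,0,-0.75,0.3]'

```text
clock: 17.5
position: [0.6324, 0.0122, 0.213]
eef_rot: [0.0, 0.714, 0.7, 0.001]
wrist_force: [1.2, 0.8, -0.3]
finger_gap: 0.0598
gripper_force: 0.0
```

Call:
step_arm --targets '[-0.3,0.15,0.2,0,0,0,0.3,-0.3,0.15,0.2,0,0,0,0.3]'

```text
clock: 17.7
position: [0.6392, -0.0027, 0.2015]
eef_rot: [-0.001, 0.715, 0.699, 0.0]
wrist_force: [-0.5, 0.6, 0.1]
finger_gap: 0.0597
gripper_force: 0.0
```

```bash
python3 -c "
from h import *
tod(.15)"
```

```text
shift [-0.1935  0.0685  1.0291] turn [-0.0036 -0.0123 -0.0797]
17.7 [ 0.6392 -0.0027  0.2015] [-0.536   0.5585  0.1169] [-0.0242 -0.0375 -0.0409] 0.0596503798758474 0.050923176966258275
```

Call:
step_arm --targets '[-0.1,0.04,0.4,0,0,-0.08,0.3,-0.19,0.07,0.8,0,0,-0.08,0.3,-0.19,0.07,1.2,0,0,-0.08,0.3,-0.19,0.07,1.5,0,0,-0.08,0.3,-0.19,0.07,1.5,0,0,-0.08,0.3]'

```text
clock: 18.2
position: [0.6413, -0.009, 0.1264]
eef_rot: [-0.001, 0.71, 0.705, 0.0]
wrist_force: [-1.2, 0.6, 0.4]
finger_gap: 0.0599
gripper_force: 0.0
```

```bash
python3 -c "
from h import *
tod(.104)
im=env.camera('wrist')[:,:,::-1];cv2.imwrite('pics/w6.png',im[130:,60:500])"
```

```text
shift [-0.0678  0.0236  0.4472] turn [-0.0128 -0.015   0.0255]
18.2 [ 0.6413 -0.009   0.1264] [-1.2259  0.6404  0.3625] [-0.0146 -0.0327  0.0553] 0.05988628134429252 0.034154430893497366
```

View pics/w6.png

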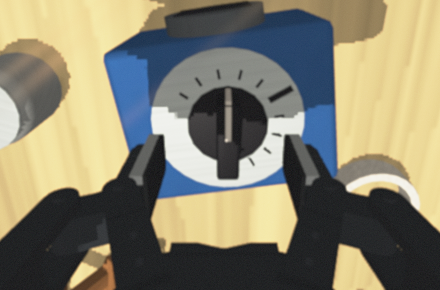

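The wrist view shows the dial bar at about (228,130), parallel to and between the jaws. Lowering and closing.

Call:
step_arm --targets '[-0.07,0.03,0.2,0,0,0,0.3,-0.07,0.03,0.4,0,0,0,0.3,-0.07,0.03,0.44,0,0,0,0.6,-0.07,0.03,0.44,0,0,0,1,-0.07,0.03,0.44,0,0,0,1]'

```text
clock: 18.75
position: [0.6443, -0.0136, 0.1063]
eef_rot: [-0.0, 0.71, 0.704, 0.001]
wrist_force: [0.0, -0.1, -0.3]
finger_gap: 0.0166
gripper_force: 0.0
```

Call:
step_arm --targets '[0,0,0,0,0,0,1,0,0,0,0,0,0,1,0,0,0,0,0,0,1]'

```text
clock: 19.05
position: [0.6434, -0.0137, 0.1066]
eef_rot: [-0.001, 0.71, 0.704, 0.001]
wrist_force: [-6.0, -0.1, 6.1]
finger_gap: 0.0111
gripper_force: 59.4
```

```bash
python3 -c "
from h import *
tod(.104,30.7)"
```

```text
shift [ 0.0254 -0.0211  0.052 ] turn [-0.0048 -0.0124  7.3566]
19.05 [ 0.6434 -0.0137  0.1066] [-5.952  -0.0936  6.1216] [-0.1028  0.88   -0.0496] 0.011119958424333722 0.0023476206923245045
```

Call:
step_arm --targets '[0,-0.01,0,0,0,0.5,1,0.01,-0.01,0,0,0,1.3,1,0.02,-0.02,0,0,0,2.2,1,0.02,-0.02,0,0,0,3.1,1,0.02,-0.02,0,0,0,4,1]'

```text
clock: 19.55
position: [0.6428, -0.0134, 0.1066]
eef_rot: [-0.0, 0.878, 0.479, 0.001]
wrist_force: [-4.8, -5.9, 4.6]
finger_gap: 0.0112
gripper_force: 59.3
```

Call:
step_arm --targets '[0,0,0,0,0,0.8,1,0,0,0,0,0,1.6,1,0,0,0,0,0,2.4,1,0,0,0,0,0,3.0,1,0,0,0,0,0,3.36,1]'

```text
clock: 20.05
position: [0.6424, -0.0131, 0.1066]
eef_rot: [-0.001, 0.965, 0.263, 0.0]
wrist_force: [-6.7, -4.3, 6.2]
finger_gap: 0.0114
gripper_force: 59.5
```

Call:
step_arm --targets '[0,0,0,0,0,0,1,0,0,0,0,0,0,1]'

```text
clock: 20.25
position: [0.6424, -0.0131, 0.1066]
eef_rot: [-0.001, 0.964, 0.264, 0.0]
wrist_force: [-6.5, -4.6, 6.0]
finger_gap: 0.0112
gripper_force: 59.5
```

```bash
python3 -c "
from h import *
tod(.104,30.7)"
```

```text
shift [ 0.0064 -0.0127  0.0522] turn [-0.0067 -0.0061 -0.0038]
20.25 [ 0.6424 -0.0131  0.1066] [-6.5197 -4.6049  6.0483] [-0.8659  1.04   -0.014 ] 0.011213241348124969 0.0038377438879515307
```

Turn done. Open, lift, and check with the camera.

Call:
step_arm --targets '[0,0,0,0,0,0,0.3,0,0,0,0,0,0,0.3,0,0,0,0,0,0,0.3,0,0,0,0,0,0,0.3,0,0,-0.3,0,0,0,0.3]'

```text
clock: 20.75
position: [0.642, -0.0125, 0.12]
eef_rot: [-0.001, 0.964, 0.265, -0.001]
wrist_force: [-0.4, -0.4, 0.3]
finger_gap: 0.0601
gripper_force: 0.0
```

Call:
step_arm --targets '[0,0,-0.8,0,0,0,0.3,0,0,-1.6,0,0,0,0.3,0,0,-2.4,0,0,0,0.3,0,0,-2.6,0,0,0,0.3,0,0,-2.6,0,0,0,0.3]'

```text
clock: 21.25
position: [0.6441, -0.0129, 0.254]
eef_rot: [0.0, 0.964, 0.264, 0.003]
wrist_force: [-0.8, 0.6, -0.8]
finger_gap: 0.0595
gripper_force: 0.0
```

Call:
step_arm --targets '[0,0,0,0,0,0,0.3,0,0,0,0,0,0,0.3]'

```text
clock: 21.45
position: [0.6421, -0.0128, 0.2496]
eef_rot: [-0.001, 0.964, 0.264, -0.0]
wrist_force: [-0.6, 0.4, 0.1]
finger_gap: 0.0595
gripper_force: 0.0
```

Run:
```python
from h import *
s=env.sense();T=pose(s);np.save("Tw7.npy",T);print(s["clock"],s["position"])
im=env.camera("wrist")[:,:,::-1];cv2.imwrite("pics/w7.png",im)
tp=env.camera("top")[:,:,::-1];sd=env.camera("side")[:,:,::-1]
u,v=proj(cam("wrist",T),[.6424,-.0124,.09]).astype(int);x0,y0=u-60,v-60;print(x0,y0)
r=lambda i,x,y,w,h,W,Hh:cv2.resize(i[y:y+h,x:x+w],(W,Hh),interpolation=cv2.INTER_CUBIC)
m=np.hstack([r(im,x0,y0,120,120,480,480),np.vstack([r(tp,65,140,120,90,320,240),r(sd,230,110,120,90,320,240)])])
cv2.imwrite("pics/m7.png",m)
```

```text
21.45 [ 0.6421 -0.0128  0.2496]
224 134
```

View pics/m7.png

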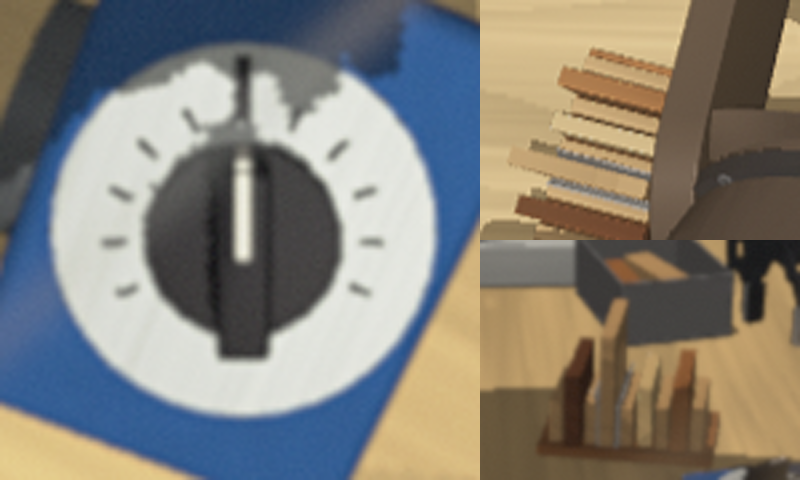

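The pointer line (column 243) points straight at the long mark (column 243), and the door stands upright in the holder bay. Handing in.

```bash
python3 -c "
from plant import env
print(env.close_job())"
```

```text
the job is handed in; nothing more can be done
None
```

The job is handed in: the door stands in the sprung holder, pressed onto the hard stop and released, and the dial's pointer is at the long thick mark; robot time was about 21.5 s of the 51 s allowed.

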